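# Clear the biscuit tray

## Task

A napkin ring has been left on the biscuit tray: put the ring in the dark wooden dish first. Then take the tray by its handle and tip it low over the white bowl so that all three biscuits slide gently off into it, without your fingers touching a biscuit, and set the empty tray back down flat on the table. Leave the bowl and the dish where they stand and do not disturb the tumbler, the pepper grinder or the herb pot.

Things in the scene. Friction and masses are not known exactly. Their poses are not given: they have to be found in the camera images.
- tray: Pale wooden tray, dark handle, loose, 0.32 kg. Plate 190 (x) by 162 (y), 6 thick; 6 mm side rims and 8 mm back rim (-x), 20 high from the underside; mid-back a riser 44 wide, 53 high. The +x edge (lip) has no rim. Inside width 150. Origin: centre of the underside; x points from handle to lip, z up. Starts flat on the table, handle roughly to the robot.
- tray_grip (a point): Grip point in the middle of the outer part of the tray's handle, at x = -150 mm, y = 0, z = 45 mm in the tray's frame; axes as the tray's. The handle is a level bar 24 mm wide (tray's y) and 16 mm thick (z), centre 45 mm above the table, running back from x = -95 to x = -205 mm.
- tray_lip (a point): Middle of the tray's open lip, on the plate's upper face: x = 95 mm, y = 0, z = 6 mm in the tray's frame.
- biscuit0: One of three round golden-brown biscuits, loose, rigid, 40 mm diameter, 18 mm thick, about 25 g, a small red spot on top; lies flat on the lip half of the tray. Origin: its centre; z is its flat axis. It slides off once the tray is tilted by about 30 to 45 degrees; friction varies.
- biscuit1: One of three round golden-brown biscuits, loose, rigid, 40 mm diameter, 18 mm thick, about 25 g, a small red spot on top; lies flat on the lip half of the tray. Origin: its centre; z is its flat axis. It slides off once the tray is tilted by about 30 to 45 degrees; friction varies.
- biscuit2: One of three round golden-brown biscuits, loose, rigid, 40 mm diameter, 18 mm thick, about 25 g, a small red spot on top; lies flat on the lip half of the tray. Origin: its centre; z is its flat axis. It slides off once the tray is tilted by about 30 to 45 degrees; friction varies.
- napkin_ring: Blue napkin ring, loose, 46 mm outer and 36 mm inner diameter, 30 mm high, about 30 g, stands upright (hole vertical) on the handle half of the tray. Origin: centre of its underside.
- bowl: White ceramic serving bowl, loose, 230 mm across the rim, 75 mm high, about 0.8 kg; to the robot's left or right. Origin: centre of its underside, z up.
- dish: Dark wooden square dish, open on top, loose, 150 by 150 mm outside, 45 mm high, walls and floor 6 mm thick, about 0.6 kg; across the tray from the bowl. Origin: centre of its underside, z up.
- tumbler: Bystander: glass tumbler, 70 mm across, 125 mm high. Origin: centre of its underside.
- grinder: Bystander: dark steel pepper grinder, 54 mm across, 155 mm high. Origin: centre of its underside.
- herb: Bystander: green herb in a terracotta pot, 88 mm across, about 140 mm high. Origin: centre of its underside.
Things that resemble listed ones, but are neither listed nor needed, are in the scene too. What is meant by the napkin_ring is not pink or yellow, and is the larger of those in its own colour.

How it is judged:
On the way, in this order (a step that is already met when the one before it is completed fails the run):
1. the napkin ring lies in the dark wooden dish, released, while the biscuits are still on the tray (x of napkin_ring in the frame of dish between -0.066 and 0.066 m and y of napkin_ring in the frame of dish between -0.066 and 0.066 m and z of napkin_ring in the frame of dish between 0 and 0.04 m and linear speed of napkin_ring below 0.05 m/s and contact force between the fingers and napkin_ring below 0.1 N and x of biscuit0 in the frame of tray between -0.1 and 0.1 m and z of biscuit0 in the frame of tray between 0 and 0.04 m and x of biscuit1 in the frame of tray between -0.1 and 0.1 m and z of biscuit1 in the frame of tray between 0 and 0.04 m and x of biscuit2 in the frame of tray between -0.1 and 0.1 m and z of biscuit2 in the frame of tray between 0 and 0.04 m), for 0.2 s.
2. all three biscuits lie in the white bowl (horizontal distance between each of biscuit0, biscuit1, biscuit2 and bowl below 0.105 m and z of biscuit0 in the frame of bowl between 0 and 0.075 m and linear speed of each of biscuit0, biscuit1, biscuit2 below 0.05 m/s and z of biscuit1 in the frame of bowl between 0 and 0.075 m and z of biscuit2 in the frame of bowl between 0 and 0.075 m), for 0.2 s.
At the end, for the whole second after the job is handed in: Ring at rest in the dish (origin within 66 mm of its centre along each side, below 40 mm); three biscuits at rest in the bowl (centres within 105 mm of its axis, below the 75 mm rim); tray flat on the table (tilt under 0.06 rad, underside within 6 mm), at rest (all of step 2 and x of napkin_ring in the frame of dish between -0.066 and 0.066 m and y of napkin_ring in the frame of dish between -0.066 and 0.066 m and z of napkin_ring in the frame of dish between 0 and 0.04 m and linear speed of napkin_ring below 0.05 m/s and angle between tray's own z axis and vertical below 0.06 rad and height (world z) of tray below 0.006 m and linear speed of tray below 0.03 m/s); the robot touches nothing.
It fails at once if the fingers touch a biscuit (contact force between the fingers and biscuit0 above 0.3 N or contact force between the fingers and biscuit1 above 0.3 N or contact force between the fingers and biscuit2 above 0.3 N).
It fails at once if a biscuit is flung or dropped from high up (faster than 2.2 m/s) (linear speed of any of biscuit0, biscuit1, biscuit2 above 2.2 m/s).
It fails at once if the bowl or the dish is shifted by more than 50 mm or tipped (distance of any of bowl, dish from where it was at the start of the episode above 0.05 m or angle between any of bowl, dish's own z axis and vertical above 0.35 rad).
It fails at once if the tumbler, grinder or herb pot is shifted by more than 30 mm or tipped (distance of any of tumbler, grinder, herb from where it was at the start of the episode above 0.03 m or angle between any of tumbler, grinder, herb's own z axis and vertical above 0.35 rad).
It also fails if it takes over 64 s, if anything falls off the work surface, if the arm or the gripper's body presses on something with over 40 N, if the wrist force passes 120 N, or if a joint passes its speed limit or range.

## Robot

A 6-joint arm with a two-finger parallel gripper is mounted at the origin on the work surface. World frame = base frame: x ahead of the robot, y to its left, z up, the work surface at z = 0. Lengths are in m, angles in rad, forces in N, time in s.
With the tool pointing down it reaches from about 0.3 to 0.75 m from the base axis. Payload 8.5 kg.
Tool frame: the origin (TCP) lies midway between the tips of the shut fingers; the grasp point (between the pads) lies 19 mm behind it; z points along the fingers, y is the line along which they close (so a half turn about z gives the same grasp; the last joint's range is limited). The gripper opens to 85 mm and grips with 20 to 120 N. Pads are 22 mm wide; open, the fingers measure 114 mm over their backs; the gripper's body (76 mm by 85 mm) begins 54 mm behind the grasp point. The pads swing forward as they close: fully open they stand 13 mm farther back than shut.
Start: joints at [-1.456, 0.381, 1.297, -0, 1.464, -0.215], TCP at [0.178, -0.52, 0.231] pointing down, gripper open.
Joint ranges: [-3.11, 3.11], [-0.89, 2.33], [0.22, 2.48], [-1.42, 4.56], [0.17, 2.85], [-2.88, 2.88]. Speed limits (rad/s): [2.39, 2.39, 3.14, 3.14, 3.14, 3.14].

## Interface

Orientations are given as a unit quaternion [w, x, y, z].
In Python, from rig import r gives the robot as it stands. Calls block until the motion is done:
- r.move_to(position, orientation): joint-space move of the TCP to a pose.
- r.move_l(position, velocity=0.15, rot=None, stop_force=None): straight line of the TCP; rot=None keeps the orientation; velocity is the mean speed in m/s. With stop_force (N) it stops when the force on the tool has changed by that much, and returns True; else False.
- r.move_joints(angles): joint-space move.
- r.command_gripper(opening, force=None): finger opening in m; force is the grip in N (None keeps the last); returns when the fingers have stopped.
- r.wait(seconds).
- r.solve_ik(position, orientation): joint angles nearest the present ones, or None.
- r.capture(name): name is "scene" or "top" or "wrist"; returns the picture (384x512x3 uint8, red, green, blue); there is no depth.
- r.calibration(name): a dict with "intrinsics" (3x3 intrinsics, pixels), "k1" (the pictures are not rectified: a ray, as slopes to the right and down, at radius r is drawn at 1 + k1 r^2 times it, then the intrinsics apply), "world_from_camera" (4x4, takes a point from camera to world coordinates); the wrist camera has in their place "mount" (4x4, takes a point from camera to tool coordinates, whose origin is the TCP and whose axes are the flange's). Camera axes: x right, y up, looking along -z (the intrinsics and any distortion apply to the point x, -y, -z); pixel columns grow to the right and rows downward; lengths in m; the calibration is good to about 2 mm. A picture is of the moment at which its call begins: read the wrist's pose just before it. calibration takes no time and is no camera call.
A pose or a line that the arm cannot do raises r.IKError and nothing moves.
- r.job_done(): hands the job in; it is judged then, once.
Readings, each from a call of its own:
- r.read_time(): time.
- r.read_qpos(): joint angles.
- r.read_joint_velocities(): joint speeds.
- r.read_joint_torque(): joint torques, N m.
- r.read_position(): TCP position.
- r.read_orientation(): TCP orientation.
- r.read_ft_force(): force on the tool from outside, world axes, zero at the start.
- r.read_ft_torque(): the same for the moment, N m.
- r.read_gripper_width(): finger opening in m.
- r.read_finger_force(): force on a finger pad.
Only numpy, scipy, OpenCV 4.12 (cv2) and the standard library are available. Lean on these libraries where they do the work, as an engineer would, in place of code of your own. Each camera call takes 0.05 s, during which the arm holds its last target. There are 200 camera calls.

## Working session

There is one attempt and no reset: what is moved stays moved. The work goes in short steps, each a Python script; the robot and the scene stay as the last script left them, time stands still between calls to the robot, and variables do not carry over. Pictures are saved under pics/ and viewed, at most 10 in all, crops included, and the job is handed in when it is done.

```bash
ls; mkdir -p pics
python3 - <<'E'
from rig import r
import cv2,numpy as np
np.set_printoptions(precision=4,suppress=True)
for n in("scene","top"):
    im=r.capture(n); cv2.imwrite(f"pics/{n}0.png",cv2.cvtColor(im,cv2.COLOR_RGB2BGR)); 
    c=r.calibration(n); print(n,c)
print(r.calibration("wrist"),r.read_time(),r.read_orientation())
E
```

```text
pics
scene {'intrinsics': array([[380.9737,   0.    , 255.7002],
       [  0.    , 380.9737, 191.6729],
       [  0.    ,   0.    ,   1.    ]]), 'k1': -0.06959376124093529, 'world_from_camera': array([[ 0.6194, -0.5607,  0.5494,  1.056 ],
       [ 0.785 ,  0.4399, -0.4361, -0.3583],
       [ 0.0028,  0.7015,  0.7127,  0.6506],
       [ 0.    ,  0.    ,  0.    ,  1.    ]])}
top {'intrinsics': array([[456.342 ,   0.    , 259.9011],
       [  0.    , 456.342 , 192.4421],
       [  0.    ,   0.    ,   1.    ]]), 'k1': -0.1192264639516829, 'world_from_camera': array([[-0.0107,  0.9952, -0.0977,  0.4604],
       [-0.9997, -0.013 , -0.0227, -0.0066],
       [-0.0239,  0.0974,  0.995 ,  1.3448],
       [ 0.    ,  0.    ,  0.    ,  1.    ]])}
{'intrinsics': array([[341.9987,   0.    , 255.2706],
       [  0.    , 341.9987, 189.8754],
       [  0.    ,   0.    ,   1.    ]]), 'k1': -0.08341223702173323, 'mount': array([[ 0.0001,  0.9542,  0.2992,  0.0768],
       [ 1.    ,  0.    , -0.0003, -0.0003],
       [-0.0003,  0.2992, -0.9542, -0.1429],
       [ 0.    ,  0.    ,  0.    ,  1.    ]])} 0.1 [-0.0007  0.9864  0.1641  0.    ]
```

View pics/top0.png

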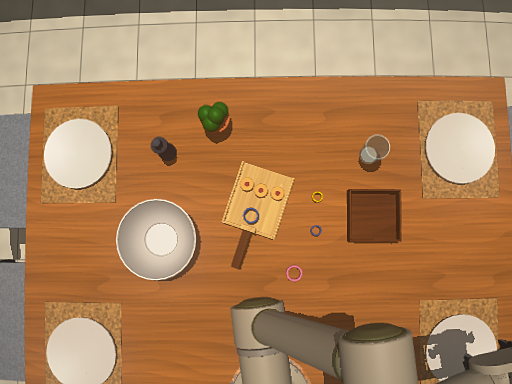

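View pics/scene0.png

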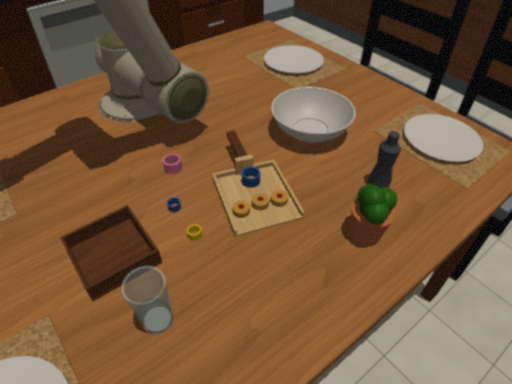

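The top view shows the tray at about (258,200) with its handle to (238,265). The target ring is at (251,216), the biscuits at (247,184), (261,190) and (278,193), the bowl at (157,239) and the dish at (374,216). The small blue ring at (316,231) is a decoy. The scene view agrees: ring (251,177), dish (110,250), bowl (313,113).

```bash
cat > h.py <<'E'
from rig import r
import cv2,numpy as np
from scipy.spatial.transform import Rotation as R
np.set_printoptions(precision=4,suppress=True)
def pose():
    q=r.read_orientation(); T=np.eye(4); T[:3,:3]=R.from_quat([q[1],q[2],q[3],q[0]]).as_matrix(); T[:3,3]=r.read_position(); return T
def W(n):
    c=r.calibration(n); return c['world_from_camera'] if n!='wrist' else pose()@c['mount']
def ray(n,px,T=None):
    c=r.calibration(n); T=W(n) if T is None else T
    p=cv2.undistortPoints(np.array(px,float).reshape(-1,1,2),c['intrinsics'],np.array([c['k1'],0,0,0,0.])).reshape(-1,2)
    d=np.c_[p[:,0],-p[:,1],-np.ones(len(p))]@T[:3,:3].T
    return T[:3,3],d
def plane(n,px,z,T=None):
    o,d=ray(n,px,T); return o+d*((z-o[2])/d[:,2])[:,None]
def tri(ra,rb):
    # each (o,d) single; midpoint and miss
    (o1,d1),(o2,d2)=ra,rb; d1=d1.ravel();d2=d2.ravel()
    s=np.linalg.lstsq(np.c_[d1,-d2],o2-o1,rcond=None)[0]
    a=o1+s[0]*d1;b=o2+s[1]*d2; return (a+b)/2,np.linalg.norm(a-b)
def hsv(im): return cv2.cvtColor(im,cv2.COLOR_RGB2HSV)
def blobs(m,amin=8):
    n,l,s,c=cv2.connectedComponentsWithStats(m.astype(np.uint8)); return [(s[i,4],c[i],s[i,:4],l==i) for i in range(1,n) if s[i,4]>=amin]
def q(Rm):
    x=R.from_matrix(Rm).as_quat(); return [x[3],x[0],x[1],x[2]]
E
python3 - <<'E'
from h import *
im={n:r.capture(n) for n in("scene","top")}
for n in im:
    H=hsv(im[n]); h,s,v=H[...,0].astype(int),H[...,1],H[...,2]
    print(n,"blue",[(b[0],b[1]) for b in blobs((h>100)&(h<130)&(s>120)&(v>40))])
    print("red",[(b[0],b[1]) for b in blobs(((h<6)|(h>174))&(s>150)&(v>120),3)])
    for nm,m,amin in(("pale",(h>12)&(h<28)&(s>50)&(v>180),1500),("white",(s<45)&(v>110),1500),("dark",(h<12)&(s>100)&(v<95),300)):
        for b in blobs(m,amin):
            c=max(cv2.findContours(b[3].astype(np.uint8),0,1)[0],key=cv2.contourArea)
            print(nm,b[0],b[1],b[2],cv2.boxPoints(cv2.minAreaRect(c)).tolist() if nm!="white" else cv2.fitEllipse(c))
px=lambda n,p:print(n,p,H)
E
```

```text
scene blue [(np.int32(247), array([250.3644, 176.2551])), (np.int32(93), array([173.3226, 204.2366]))]
red []
white 3043 [312.8265 110.3904] [272  87  83  47] ((312.8550109863281, 110.38024139404297), (45.548851013183594, 82.4797134399414), 95.51956176757812)
white 2701 [443.0263 137.572 ] [404 115  79  47] ((443.0390319824219, 137.58702087402344), (41.68771743774414, 79.79841613769531), 106.68061828613281)
white 15737 [444.8884 330.8062] [319 221 193 163] ((448.5330810546875, 329.15875244140625), (123.37677764892578, 233.3020782470703), 55.93526840209961)
white 1515 [ 29.1987 371.4086] [  0 356  68  28] ((28.79187774658203, 371.36663818359375), (27.896652221679688, 74.04004669189453), 94.27628326416016)
dark 2688 [20.4807 53.8828] [  0   0  56 106] [[-3.2146979814186207e-15, 0.0], [55.0, 0.0], [55.0, 105.0], [0.0, 105.0]]
dark 2413 [201.5052  17.3871] [149   0 114  49] [[149.0, 0.0], [262.0, 0.0], [262.0, 48.0], [149.0, 48.0]]
dark 675 [345.4489  13.2296] [314   0  59  36] [[310.3932189941406, 22.62920379638672], [318.3145446777344, -11.696638107299805], [372.9437561035156, 0.910104
[... 2505 characters left out ...]
2] ((13.929550170898438, 161.4552764892578), (29.940372467041016, 164.7384033203125), 1.8822269439697266)
white 3666 [460.3126 147.7106] [426 113  69  70] ((460.1654968261719, 147.5345458984375), (65.41924285888672, 70.07408905029297), 143.22360229492188)
white 3578 [ 76.8952 153.14  ] [ 44 119  67  69] ((76.88658142089844, 153.1484832763672), (64.11211395263672, 69.1737060546875), 30.98142433166504)
white 2866 [ 11.799  321.1385] [  0 262  25 120] ((11.807003021240234, 321.5942077636719), (25.706188201904297, 169.1575164794922), 179.8810577392578)
white 3414 [ 80.3462 353.7323] [ 47 318  69  66] ((80.4686508178711, 352.0379333496094), (66.234619140625, 69.00135040283203), 131.9847869873047)
```

Run:
```python
from h import *
im={n:r.capture(n) for n in("scene","top")}
print("ring",tri(ray("top",[251,216]),ray("scene",[250.4,176.5])))
print("tray corners", plane("top",[[242.5,162],[294,179],[274,239],[222,222]],.02))
print("handle end",plane("top",[[237.5,267]],.053))
# bowl rim: both views
H=hsv(im["top"]);m=((H[...,1]<60)&(H[...,2]>70)).astype(np.uint8);m[:190]=0;m[290:]=0;m[:,:110]=0;m[:,205:]=0
m=cv2.morphologyEx(m,cv2.MORPH_CLOSE,np.ones((5,5)))
b=max(blobs(m),key=lambda b:b[0]); c=max(cv2.findContours(b[3].astype(np.uint8),0,1)[0],key=cv2.contourArea); e=cv2.fitEllipse(cv2.convexHull(c)); print(e)
P=plane("top",c.reshape(-1,2),.075); cc,rad=cv2.minEnclosingCircle(P[:,:2].astype(np.float32)); print("bowl top z.075",cc,rad)
print("dish corners top z.045",plane("top",[[347,190],[400,190],[400,243],[347,243]],.045))
print("dish scene",plane("scene",[[126,206],[160,244],[97,283],[63,241]],.045))
print("bowl scene ctr", plane("scene",[[272,112],[354,112],[313,88]],.075))
print("obst: tumbler,grinder,herb base",plane("scene",[[155,322],[378,187],[368,240]],0))
big=[cv2.resize(a,(400,400),interpolation=cv2.INTER_CUBIC) for a in (im["top"][155:275,200:320],im["scene"][120:240,200:320])]
cv2.imwrite("pics/crop1.png",cv2.cvtColor(np.hstack(big),cv2.COLOR_RGB2BGR))
```

```text
ring (array([0.5218, 0.0498, 0.02  ]), np.float64(0.0009620447046895947))
tray corners [[ 0.6811  0.0738  0.02  ]
 [ 0.6286 -0.0766  0.02  ]
 [ 0.4547 -0.0157  0.02  ]
 [ 0.5055  0.1348  0.02  ]]
handle end [[0.3773 0.0881 0.053 ]]
((155.6000518798828, 239.21383666992188), (79.44380950927734, 80.70796966552734), 18.021039962768555)
bowl top z.075 (0.4572998583316803, 0.3175217807292938) 0.11414231359958649
dish corners top z.045 [[ 0.5918 -0.2266  0.045 ]
 [ 0.5898 -0.3801  0.045 ]
 [ 0.4381 -0.3745  0.045 ]
 [ 0.4407 -0.2225  0.045 ]]
dish scene [[ 0.4499 -0.2357  0.045 ]
 [ 0.5863 -0.226   0.045 ]
 [ 0.5939 -0.3608  0.045 ]
 [ 0.4592 -0.3786  0.045 ]]
bowl scene ctr [[0.4039 0.2139 0.075 ]
 [0.5391 0.3896 0.075 ]
 [0.3817 0.3893 0.075 ]]
obst: tumbler,grinder,herb base [[ 0.7017 -0.3085  0.    ]
 [ 0.7265  0.2851  0.    ]
 [ 0.8174  0.1393  0.    ]]
```

View pics/crop1.png

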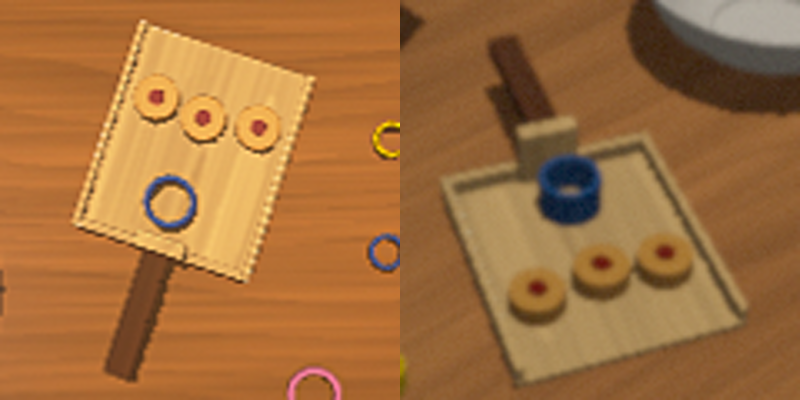

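The crops show the tray yawed about -19°. The ring stands clear at tray-frame (-49, 5) mm, with the three biscuits in a row in front of it and the handle behind. Next I'll hover over the tray and refine with two wrist views.

```bash
cat >> h.py <<'E'
def down(psi): c,s=np.cos(psi),np.sin(psi); return np.array([[c,s,0],[s,-c,0],[0,0,-1.]])
def snap(name):
    T=pose(); im=r.capture("wrist"); np.savez(f"pics/{name}.npz",T=T,im=im); cv2.imwrite(f"pics/{name}.png",cv2.cvtColor(im,cv2.COLOR_RGB2BGR)); return im
E
python3 - <<'E'
from h import *
psi=np.radians(-19.2)
r.command_gripper(.085)
r.move_to([.50,.055,.27],q(down(psi))); snap("w1")
r.move_to([.44,.0,.22],q(down(psi))); snap("w2")
a,b=[cv2.imread(f"pics/w{i}.png") for i in(1,2)]
cv2.imwrite("pics/w12.png",cv2.resize(np.vstack([a,b]),(450,600)) if 0 else cv2.resize(np.hstack([a,b]),(800,300)))
print(r.read_time(),r.read_position())
for n in("w1","w2"):
    d=np.load(f"pics/{n}.npz");T=d["T"]@r.calibration("wrist")["mount"];H=hsv(d["im"]);h,s,v=H[...,0].astype(int),H[...,1],H[...,2]
    print(n,"blue",[(b[0],b[1],b[2]) for b in blobs((h>100)&(h<130)&(s>120)&(v>40),60)])
    print("red",[(b[0],b[1],plane("wrist",b[1],.024,T)) for b in blobs(((h<6)|(h>174))&(s>150)&(v>120),15)])
E
```

```text
3.4333 [ 0.4407 -0.0003  0.2206]
w1 blue [(np.int32(325), array([416.0831, 113.7631]), array([402, 102,  28,  25], dtype=int32)), (np.int32(403), array([250.6278, 132.402 ]), array([232, 111,  39,  40], dtype=int32))]
red []
w2 blue [(np.int32(376), array([373.3803,  77.4867]), array([357,  63,  32,  30], dtype=int32)), (np.int32(832), array([173.405 ,  97.9123]), array([152,  75,  49,  47], dtype=int32))]
red [(np.int32(134), array([127.2985,   6.5299]), array([[0.618 , 0.0622, 0.024 ]]))]
```

View pics/w12.png

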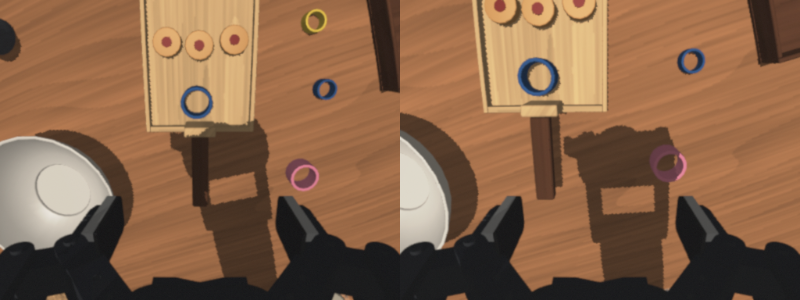

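View pics/w1.png

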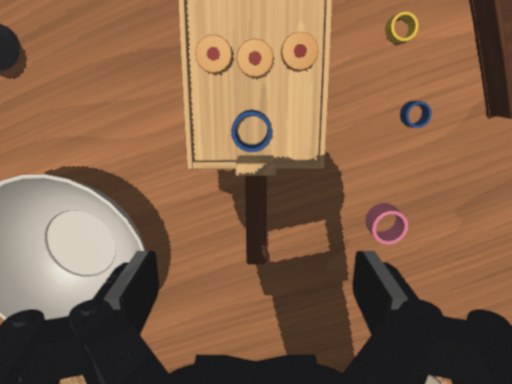

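The wrist view shows the ring at (251,131). The dark handle runs from (256,175) to (257,263), the back tray corners are at (189,168) and (325,165), and the biscuits are at y≈50. I'll compute the ring and handle by triangulating both views.

Run:
```python
from h import *
M=r.calibration("wrist")["mount"]; ring=[];hd=[];Ts=[]
for n,roi,roir in(("w1",(172,268,235,280),(95,160,225,280)),("w2",(140,262,160,215),(65,130,145,210))):
    d=np.load(f"pics/{n}.npz");T=d["T"]@M;Ts.append(T);H=hsv(d["im"]);h,s,v=H[...,0].astype(int),H[...,1],H[...,2]
    m=(h>95)&(h<135)&(s>90); mm=np.zeros_like(m);a=roir;mm[a[0]:a[1],a[2]:a[3]]=m[a[0]:a[1],a[2]:a[3]]
    b=max(blobs(mm),key=lambda b:b[0]);c=max(cv2.findContours(b[3].astype(np.uint8),0,1)[0],key=cv2.contourArea);e=cv2.fitEllipse(cv2.convexHull(c));ring.append(e[0]);print(n,"ring",e)
    # handle: dark brown
    m=(v<75)&(s>60);mm=np.zeros_like(m);a=roi;mm[a[0]:a[1],a[2]:a[3]]=m[a[0]:a[1],a[2]:a[3]]
    rows=[y for y in range(a[0]+5,a[1]) if mm[y].sum()>5]
    for y in rows[::14]: xs=np.flatnonzero(mm[y]);print(y,xs[0],xs[-1],end=" | ")
    print(rows[-1])
    g=max(blobs(mm),key=lambda b:b[0]);rc=cv2.minAreaRect(max(cv2.findContours(g[3].astype(np.uint8),0,1)[0],key=cv2.contourArea));bp=cv2.boxPoints(rc);print(bp.tolist())
    print(plane("wrist",bp,.053,T))
print("ringtri",tri(ray("wrist",ring[0],Ts[0]),ray("wrist",ring[1],Ts[1])))
print("ring@.036",[plane("wrist",ring[i],.036,Ts[i]) for i in(0,1)])
print("back corners z.02",plane("wrist",[[189,168],[325,165]],.02,Ts[0]))
print("bisc",plane("wrist",[[213,53],[255,58],[301,50]],.024,Ts[0]))
```

```text
w1 ring ((251.23184204101562, 130.88514709472656), (38.74884033203125, 40.303382873535156), 178.66761779785156)
177 244 268 | 191 235 267 | 205 240 267 | 219 245 279 | 233 247 266 | 247 247 262 | 261 247 267 | 267
[[235.0, 175.0], [279.0, 175.0], [279.0, 267.0], [235.0, 267.0]]
[[0.4893 0.0819 0.053 ]
 [0.4735 0.0367 0.053 ]
 [0.3656 0.0717 0.053 ]
 [0.3829 0.1212 0.053 ]]
w2 ring ((175.8076934814453, 97.78023529052734), (47.22601318359375, 50.173919677734375), 102.3860855102539)
164 191 196 | 208
[[189.81712341308594, 150.0739288330078], [195.1089630126953, 149.74317932128906], [201.3579864501953, 249.7276153564453], [196.06614685058594, 250.05836486816406]]
[[0.4769 0.0507 0.053 ]
 [0.4755 0.046  0.053 ]
 [0.3789 0.0789 0.053 ]
 [0.3803 0.0841 0.053 ]]
ringtri (array([0.5255, 0.0506, 0.0271]), np.float64(0.00028397380120748157))
ring@.036 [array([[0.5265, 0.0502, 0.036 ]]), array([[0.5253, 0.0485, 0.036 ]])]
back corners z.02 [[ 0.5077  0.1352  0.02  ]
 [ 0.4582 -0.0179  0.02  ]]
bisc [[ 0.6177  0.0618  0.024 ]
 [ 0.5978  0.021   0.024 ]
 [ 0.5895 -0.0283  0.024 ]]
```

Run:
```python
from h import *
psi=np.radians(-18.6); x,y=.5258,.0493
r.move_to([x,y,.10],q(down(psi)))
print(r.move_l([x,y,.010],velocity=.08,stop_force=8),r.read_position())
r.command_gripper(.03,40); print(r.read_gripper_width(),r.read_finger_force())
r.move_l([x,y,.14],velocity=.12); print(r.read_gripper_width(),r.read_finger_force(),r.read_time())
w=snap("w3"); s=r.capture("scene")
cv2.imwrite("pics/g1.png",cv2.cvtColor(np.hstack([w[:300],s[:300]])[:, :],cv2.COLOR_RGB2BGR)[::,:][:300]); a=cv2.imread("pics/g1.png"); cv2.imwrite("pics/g1.png",cv2.resize(a,(800,234)))
```

```text
False [0.5261 0.0493 0.0104]
0.044911708326832646 40.38545401766896
0.04533412914656576 40.82838635891676 7.075
```

View pics/g1.png

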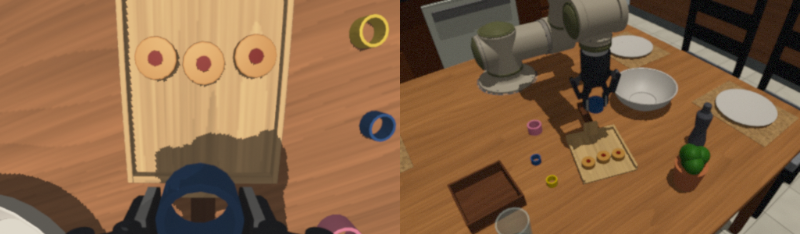

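The ring is held in the fingers and the biscuits are undisturbed. Next I'll place it in the dish, look back at the tray, and check IK for the pour.

Run:
```python
from h import *
D=[.517,-.300]; qq=q(down(np.radians(-10)))
r.move_to([*D,.14],qq)
print(r.move_l([*D,.0125],velocity=.1,stop_force=8),r.read_position())
r.command_gripper(.068); r.wait(.2)
r.move_l([*D,.15],velocity=.2)
snap("w4")
psi=np.radians(-18.6)
r.move_to([.44,.04,.20],q(down(psi))); snap("w5")
print(r.read_time())
a,b=[cv2.imread(f"pics/w{i}.png") for i in(4,5)]
cv2.imwrite("pics/w45.png",cv2.resize(np.hstack([a,b]),(800,300)))
B=np.array([.458,.318])
# IK study: lean phi at grasp (tool tipped so fingers point toward lip by phi)
def tool(yaw,pitch,phi):  # tray pitched lip-down by pitch
    return R.from_euler('ZY',[yaw,pitch-phi]).as_matrix()@down(0)
tray=R.from_euler('z',psi).as_matrix(); g0=np.array([.567,.029,0])+tray@[-.12,0,.045]
for phi in np.radians([0,15,30,45]):
    for yaw in np.radians([-18,10,35,60]):
        out=[]
        Q=tool(psi,0,phi); out.append(r.solve_ik(g0+Q@[0,0,.02],q(Q)) is not None)
        for p in np.radians([0,30,45,58]):
            P=R.from_euler('ZY',[yaw,p]).as_matrix()
            lip=np.array([*(B-.04*np.array([np.cos(yaw),np.sin(yaw)])),.105])
            g=lip+P@(np.array([-.12,0,.045])-np.array([.095,0,.006])); Q=tool(yaw,p,phi)
            s=r.solve_ik(g+Q@[0,0,.02],q(Q)); out.append(None if s is None else np.round(s,1).tolist())
        print(np.degrees(phi).round(),np.degrees(yaw).round(),out)
```

```text
False [ 0.5173 -0.3002  0.0131]
12.7333
0.0 -18.0 [True, [0.8, 0.3, 1.7, -0.0, 1.1, 2.7], [0.5, 0.3, 1.5, 0.4, 1.7, 2.4], [0.4, 0.4, 1.3, 0.5, 2.0, 2.3], [0.3, 0.5, 1.2, 0.7, 2.2, 2.4]]
0.0 10.0 [True, [0.6, 0.2, 2.0, -0.0, 1.0, 2.0], [0.4, 0.3, 1.6, 0.1, 1.8, 1.8], [0.4, 0.4, 1.3, 0.2, 2.1, 1.8], [0.4, 0.6, 1.1, 0.2, 2.4, 1.9]]
0.0 35.0 [True, [0.2, 0.1, 2.1, -0.0, 1.0, 1.2], [0.4, 0.3, 1.6, -0.1, 1.8, 1.3], [0.4, 0.4, 1.3, -0.2, 2.2, 1.3], [0.4, 0.6, 1.1, -0.2, 2.4, 1.3]]
0.0 60.0 [True, [-0.1, 0.2, 2.0, -0.0, 1.0, 0.5], [0.3, 0.3, 1.5, -0.4, 1.7, 0.8], [0.4, 0.4, 1.3, -0.5, 2.0, 0.9], [0.5, 0.6, 1.1, -0.6, 2.3, 0.8]]
15.0 -18.0 [True, None, [0.6, 0.3, 1.5, 0.2, 1.5, 2.5], [0.5, 0.3, 1.3, 0.4, 1.8, 2.4], [0.3, 0.4, 1.2, 0.5, 2.1, 2.3]]
15.0 10.0 [True, [0.7, 0.1, 2.1, -0.2, 0.7, 2.2], [0.5, 0.2, 1.6, 0.1, 1.6, 1.9], [0.4, 0.3, 1.4, 0.1, 1.9, 1.8], [0.4, 0.5, 1.2, 0.2, 2.2, 1.8]]
15.0 35.0 [True, [0.1, -0.0, 2.2, 0.2, 0.7, 0.9], [0.3, 0.1, 1.7, -0.1, 1.6, 1.3], [0.4, 0.3, 1.4, -0.1, 1.9, 1.3], [0.4, 0.5, 1.2, -0.2, 2.2, 1.3]]
15.0 60.0 [True, [-0.3, 0.1, 2.1, 0.3, 0.9, 0.1], [0.2, 0
[... 506 characters left out ...]
 1.3]]
30.0 60.0 [False, [-0.5, 0.1, 2.2, 0.7, 0.9, -0.4], [0.1, 0.1, 1.7, -0.0, 1.3, 0.6], [0.3, 0.2, 1.5, -0.2, 1.6, 0.8], [0.4, 0.4, 1.2, -0.3, 1.9, 0.9]]
45.0 -18.0 [True, [1.2, 0.4, 1.8, -0.9, 1.1, -2.7], [0.8, 0.2, 1.6, -0.3, 1.2, 2.8], [0.6, 0.2, 1.4, -0.0, 1.5, 2.5], [0.5, 0.3, 1.3, 0.2, 1.7, 2.4]]
45.0 10.0 [True, None, [0.6, 0.0, 1.8, -0.1, 1.1, 2.0], [0.5, 0.1, 1.6, -0.0, 1.5, 1.9], [0.4, 0.3, 1.3, 0.1, 1.8, 1.8]]
45.0 35.0 [True, None, [0.2, -0.1, 1.9, 0.1, 1.1, 1.1], [0.3, 0.1, 1.6, -0.0, 1.5, 1.3], [0.4, 0.2, 1.4, -0.1, 1.8, 1.3]]
45.0 60.0 [True, [-0.7, 0.2, 2.3, 0.9, 1.0, -0.8], [-0.1, 0.0, 1.8, 0.3, 1.2, 0.3], [0.1, 0.1, 1.6, -0.0, 1.5, 0.7], [0.3, 0.3, 1.3, -0.2, 1.7, 0.8]]
```

View pics/w45.png

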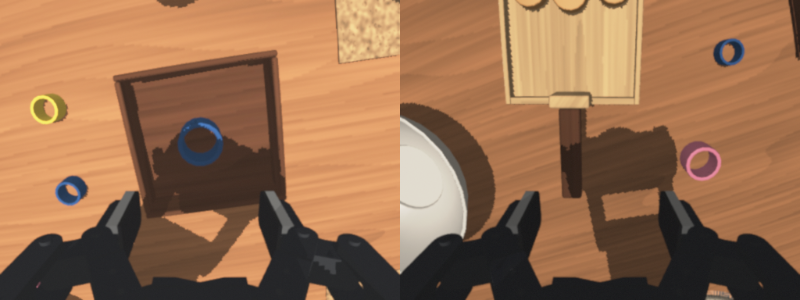

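The ring rests in the dish, near (200,143) in the left half of the picture, and is released. The handle is clear, from (570,107) to (572,197) in the right half. Now the grasp and lift of the tray.

Run:
```python
from h import *
M=r.calibration("wrist")["mount"]; T1=np.load("pics/w1.npz")["T"]@M; T5=np.load("pics/w5.npz")["T"]@M
print("end tri",tri(ray("wrist",[257,264],T1),ray("wrist",[220,252.5],T5)))
p=plane("wrist",[[217.6,140],[220,252]],.053,T5); p1=plane("wrist",[[256,178],[257,262]],.053,T1); print(p,p1)
e=(p[1]+p1[1])/2; n=(p[0]+p1[0])/2; d=(n-e)[:2]; yaw=np.arctan2(d[1],d[0]); u=d/np.linalg.norm(d)
c=plane("wrist",[[(503-400)*1.28,103*1.28],[(639-400)*1.28,104*1.28]],.02,T5); print("corners",c, "yaw deg",np.degrees(yaw), np.degrees(np.arctan2(-(c[0]-c[1])[0],(c[0]-c[1])[1])))
back=(c.mean(0)[:2])   # tray x=-0.095
print("handle length",(back-e[:2])@u,"lateral",np.cross(u,back-e[:2]))
```

```text
end tri (array([0.3822, 0.0937, 0.0602]), np.float64(0.0003076824633982749))
[[0.4796 0.0603 0.053 ]
 [0.3795 0.0954 0.053 ]] [[0.4785 0.0614 0.053 ]
 [0.3807 0.0943 0.053 ]]
corners [[ 0.5097  0.1403  0.02  ]
 [ 0.4553 -0.0158  0.02  ]] yaw deg -18.933443301161272 -19.232079191302823
handle length 0.10741317516285533 lateral 0.0023914120757423628<stdin>:8: DeprecationWarning: Arrays of 2-dimensional vectors are deprecated. Use arrays of 3-dimensional vectors instead. (deprecated in NumPy 2.0)
```

Run:
```python
from h import *
psi=np.radians(-19.1); g=[.460,.068]; qq=q(down(psi))
r.command_gripper(.085)
r.move_to([*g,.10],qq)
print(r.move_l([*g,.023],velocity=.08,stop_force=8),r.read_position())
r.command_gripper(.0,120); print(r.read_gripper_width(),r.read_finger_force())
r.move_l([*g,.063],velocity=.06); r.wait(.2)
print(r.read_gripper_width(),r.read_finger_force(),r.read_ft_force(),r.read_ft_torque(),r.read_qpos(),r.read_time())
s=r.capture("scene"); snap("w6")
cv2.imwrite("pics/g2.png",cv2.resize(cv2.cvtColor(np.hstack([s,r.capture("wrist")]),cv2.COLOR_RGB2BGR),(800,300)))
```

```text
False [0.4603 0.068  0.0234]
0.02241497450896125 118.14756631851196
0.022290436388197547 118.63098978996277 [ 0.6834  0.1299 -3.6777] [0.1967 0.5543 0.0765] [-0.1087  0.4479  1.7716  0.      0.9228  1.7955] 16.2833
```

View pics/g2.png

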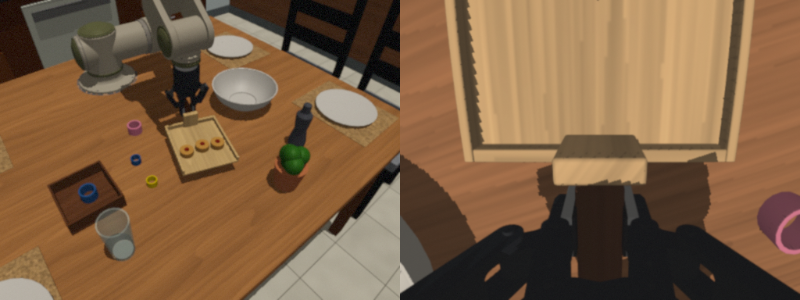

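The tray is held and lifted, with the full 3.7 N weight on the wrist, all three biscuits in place and the ring in the dish. Next I'll lift higher, measure the droop from the biscuit spots, and go level to the pre-pour pose.

```bash
cat >> h.py <<'E'
def spots(n,im,wmin=110):
    H=im.astype(int); m=(H[...,0]>70)&(H[...,0]>2.0*H[...,1])&(H[...,0]>1.7*H[...,2])
    return [(b[0],b[1]) for b in blobs(m,3)]
E
python3 - <<'E'
from h import *
g=[.460,.068]
r.move_l([*g,.14],velocity=.1); r.wait(.1)
for n in("top","scene"): print(n,spots(n,r.capture(n)))
print(r.read_gripper_width(),r.read_time(),r.read_position())
B=np.array([.458,.318])
def tcp(yaw,p,lip):
    P=R.from_euler('ZY',[yaw,p]).as_matrix(); Q=P@down(0)
    return lip+P@np.array([-.215,0,.039-.022]),q(Q)
for yaw in np.radians([10,20,30]):
    lip=np.array([*(B-.04*np.array([np.cos(yaw),np.sin(yaw)])),.12]); print(tcp(yaw,0,lip)[0], [r.solve_ik(*tcp(yaw,p,lip)) for p in np.radians([0,30,60])])
E
```

```text
top [(np.int32(17), array([241.    , 188.3529])), (np.int32(15), array([256.5333, 195.1333])), (np.int32(16), array([274.5, 198.5]))]
scene [(np.int32(11), array([276.6364, 148.9091])), (np.int32(13), array([256.3077, 152.    ])), (np.int32(13), array([235.    , 158.8462]))]
0.022017065686942883 17.55 [0.4598 0.068  0.1395]
[0.2069 0.2737 0.137 ] [array([ 0.5741,  0.1369,  1.9697, -0.    ,  1.0349,  1.9703]), array([0.4367, 0.2759, 1.5293, 0.1349, 1.8427, 1.8356]), array([0.3634, 0.573 , 1.0992, 0.2717, 2.4909, 1.8842])]
[0.2184 0.2308 0.137 ] [array([ 0.4342,  0.0917,  2.0262, -0.    ,  1.0237,  1.6559]), array([0.4034, 0.2653, 1.5447, 0.0283, 1.8545, 1.6258]), array([0.3881, 0.5812, 1.0838, 0.0583, 2.5226, 1.6378])]
[0.2372 0.1905 0.137 ] [array([ 0.2801,  0.0666,  2.0556, -0.    ,  1.0194,  1.3273]), array([ 0.3695,  0.26  ,  1.5524, -0.0799,  1.8468,  1.4152]), array([ 0.4128,  0.5854,  1.0761, -0.1647,  2.5182,  1.3811])]
```

```bash
cat >> h.py <<'E'
B=np.array([.458,.318])
def tcp(yaw,p,lip):
    P=R.from_euler('ZY',[yaw,p]).as_matrix(); Q=P@down(0)
    return lip+P@np.array([-.215,0,.039-.022]),q(Q)
def lipat(yaw,back,z): return np.array([*(B-back*np.array([np.cos(yaw),np.sin(yaw)])),z])
E
python3 - <<'E'
from h import *
for a,b in(([241,188.4],[276.6,148.9]),([256.5,195.1],[256.3,152]),([274.5,198.5],[235,158.8])): print(tri(ray("top",a),ray("scene",b)))
yaw=np.radians(20); P,Q=tcp(yaw,0,lipat(yaw,.04,.125))
r.move_l(P.tolist(),velocity=.12,rot=Q); r.wait(.2)
t,s=r.capture("top"),r.capture("scene"); print(spots("t",t),spots("s",s),r.read_gripper_width(),r.read_time(),r.read_position())
cv2.imwrite("pics/p1.png",cv2.resize(cv2.cvtColor(np.hstack([t,s]),cv2.COLOR_RGB2BGR),(800,300)))
E
```

```text
(array([0.5894, 0.07  , 0.1387]), np.float64(0.002777343341845023))
(array([0.5712, 0.0291, 0.1391]), np.float64(0.002178622017856603))
(array([ 0.5614, -0.0188,  0.1391]), np.float64(0.0027117458414700982))
[(np.int32(17), array([184.1176, 285.5882])), (np.int32(17), array([167.5882, 293.8824])), (np.int32(15), array([151.4, 298.4]))] [(np.int32(3), array([264.6667,  70.3333])), (np.int32(6), array([258. ,  78.5])), (np.int32(3), array([383.3333, 227.6667])), (np.int32(3), array([356., 235.]))] 0.022462977744799537 20.425 [0.2185 0.2307 0.142 ]
```

View pics/p1.png

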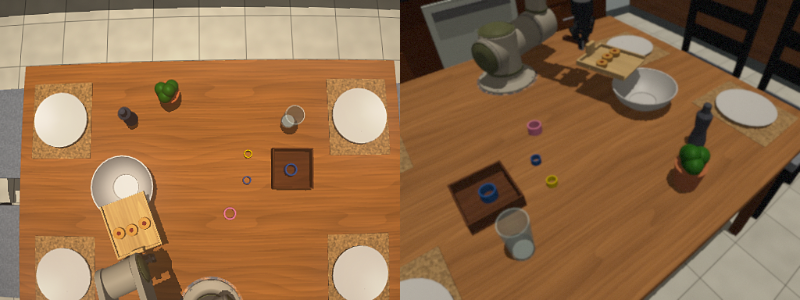

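Run:
```python
from h import *
print("orig top spots",plane("top",[[246.6,183.4],[260.5,189.7],[277.25,192.6]],.024))
print("now spots",plane("top",[[184.1,285.6],[167.6,293.9],[151.4,298.4]],.125+.018))
im=r.capture("top"); yaw=np.radians(20)
print("expected lip",lipat(yaw,.04,.125))
cv2.imwrite("pics/p2.png",cv2.resize(cv2.cvtColor(im[180:360,90:290],cv2.COLOR_RGB2BGR),(640,576),interpolation=cv2.INTER_CUBIC))
```

```text
orig top spots [[ 0.6171  0.062   0.024 ]
 [ 0.5981  0.0217  0.024 ]
 [ 0.5889 -0.027   0.024 ]]
now spots [[0.3351 0.2226 0.143 ]
 [0.3133 0.2666 0.143 ]
 [0.3013 0.31   0.143 ]]
expected lip [0.4204 0.3043 0.125 ]
```

View pics/p2.png

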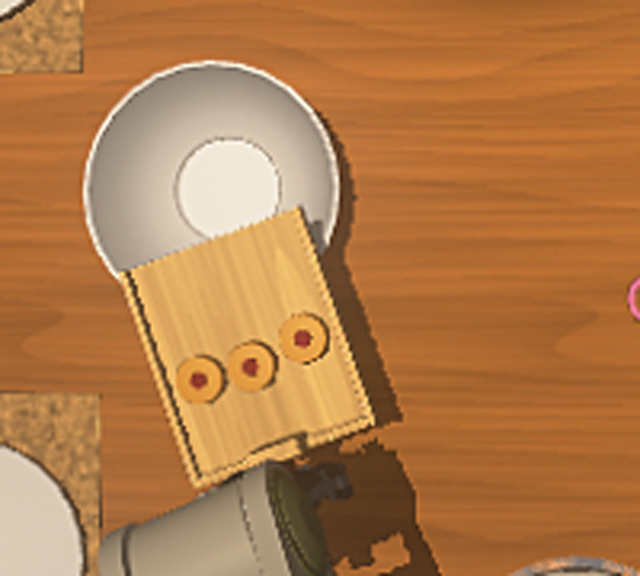

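The crop shows the lip at (125,272)–(302,207), sitting over the bowl. The biscuits have crept back to mid-tray, around (251,366), but are still on it. That's fine, so I'll tilt slowly with the lip held in place.

Run:
```python
from h import *
yaw=np.radians(20)
print("lip",plane("top",[[129,265],[184.4,244.7]],.125).mean(0))
for i,(p,z) in enumerate([(15,.11),(28,.097),(33,.094),(38,.092),(42,.092),(46,.092),(50,.092)]):
    P,Q=tcp(yaw,np.radians(p),lipat(yaw,.045,z))
    r.move_l(P.tolist(),velocity=.08,rot=Q); 
    if p>=28: r.wait(.3)
    t=r.capture("top"); print(p,[(int(x[1][0]),int(x[1][1])) for x in spots("t",t) if x[1][0]<215],r.read_gripper_width().round(4),round(r.read_time(),1))
s=r.capture("scene")
cv2.imwrite("pics/p3.png",cv2.resize(cv2.cvtColor(np.hstack([t[150:342,60:316],s[20:212,180:436]]),cv2.COLOR_RGB2BGR),(800,300)))
```

```text
lip [0.4151 0.3009 0.125 ]Traceback (most recent call last):
  File "<stdin>", line 8, in <module>
AttributeError: 'float' object has no attribute 'round'
```

Run:
```python
from h import *
yaw=np.radians(20)
for i,(p,z) in enumerate([(28,.097),(33,.094),(38,.092),(42,.092),(46,.092),(50,.092)]):
    P,Q=tcp(yaw,np.radians(p),lipat(yaw,.045,z))
    r.move_l(P.tolist(),velocity=.08,rot=Q); 
    if p>=28: r.wait(.3)
    t=r.capture("top"); print(p,[(int(x[1][0]),int(x[1][1])) for x in spots("t",t) if x[1][0]<215],round(r.read_gripper_width(),4),round(r.read_time(),1))
s=r.capture("scene")
cv2.imwrite("pics/p3.png",cv2.resize(cv2.cvtColor(np.hstack([t[150:342,60:316],s[20:212,180:436]]),cv2.COLOR_RGB2BGR),(800,300)))
```

```text
28 [] 0.0219 22.1
33 [] 0.0219 22.9
38 [] 0.0222 23.6
42 [] 0.0225 24.3
46 [] 0.022 25.0
50 [(200, 122)] 0.0223 25.6
```

View pics/p3.png

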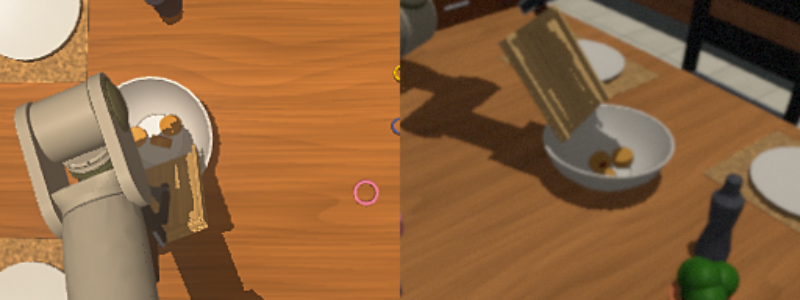

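At least two biscuits lie in the bowl, the tray is empty, and a third is partly hidden. I'll lift off, level the tray and move away, then check the bowl before setting down.

Run:
```python
from h import *
yaw=np.radians(20)
for p,z in [(50,.125),(25,.135),(0,.135)]:
    P,Q=tcp(yaw,np.radians(p),lipat(yaw,.045,z)); r.move_l(P.tolist(),velocity=.12,rot=Q)
r.move_l([.46,.068,.12],velocity=.13,rot=q(down(np.radians(-19.1)))); r.wait(.2)
t,s=r.capture("top"),r.capture("scene"); print(r.read_time(),r.read_ft_force())
cv2.imwrite("pics/p4.png",cv2.resize(cv2.cvtColor(np.hstack([t[150:342,80:336],s[50:242,180:436]]),cv2.COLOR_RGB2BGR),(800,300)))
```

```text
30.6417 [-0.1951 -0.7408 -3.245 ]
```

View pics/p4.png

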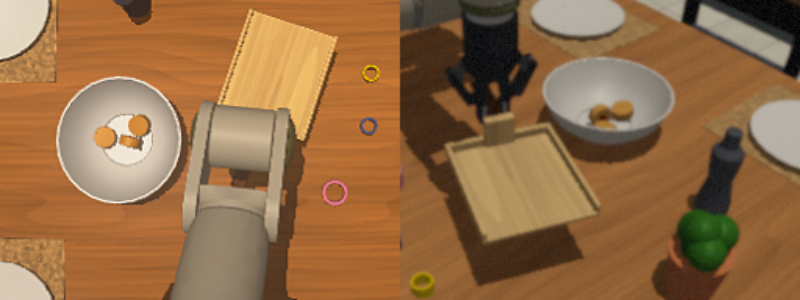

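All three biscuits are in the bowl and the tray is empty. I've now viewed 12 pictures, two over the limit of 10, so I'll do the remaining checks by numbers only.

Run:
```python
from h import *
r.move_l([.46,.068,.035],velocity=.1)
print(r.move_l([.46,.068,.0225],velocity=.03,stop_force=6),r.read_position())
r.command_gripper(.05); r.wait(.3)
r.move_l([.46,.068,.12],velocity=.12)
r.move_to([.40,-.05,.25],q(down(np.radians(-19.1)))); r.wait(.5)
t=r.capture("top"); H=hsv(t);h,s,v=H[...,0].astype(int),H[...,1],H[...,2]
print("ring",[(b[0],plane("top",b[1],.036)) for b in blobs((h>100)&(h<135)&(s>60)&(v>30),8) if b[1][0]>340])
M=r.calibration("wrist")["mount"]; T=pose()@M; im=r.capture("wrist"); cv2.imwrite("pics/end.png",im[...,::-1])
print(r.read_time(),r.read_ft_force(),r.read_gripper_width())
```

```text
True [0.46   0.068  0.0234]
ring [(np.int32(91), array([[ 0.5152, -0.297 ,  0.036 ]]))]
35.0667 [-0.2055 -0.5048 -0.7782] 0.050125859778076515
```

```bash
python3 -c "
from rig import r
print(r.job_done(),r.read_time())"
```

```text
the job is handed in; nothing more can be done
the job is handed in; nothing more can be done
```

The job is handed in, with no verdict returned: ring in the dish, all three biscuits in the bowl, and the tray set back at its starting grip height, though I didn't separately check that it lies flat; I viewed 12 pictures, two over the limit of 10.

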